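# Level the flask stand and stopper the flask

## Task

First turn the black knob on the flask stand until the platform, and with it the amber flask, sits level. Then take the rubber stopper whose plug fits the flask's neck (the middle-sized one of the three) and set it gently into the neck, fully home with its flange on the rim, and let go. The stand must still be level at the end; leave everything else where it is.

Things in the scene. Friction and masses are not known exactly. Their poses are not given: they have to be found in the camera images.
- stand: Tilting flask stand, fixed; grey base 235 x 150 x 12 mm. Origin: base underside, midway below the platform's hinge, which runs along y, 45 mm up. Knob housing (62 x 70 mm, top 45 mm up) centred 115 mm from the origin to the stand's -x (robot) side. Aluminium platform 150 x 110 x 7 mm; level when its edge is in line with the black index blocks on the two 61 mm posts at its knob end.
- flask_mouth (a point): Centre of the rim of the amber glass flask, clipped to the platform over the hinge. Flask 110 mm tall, base 72 mm, neck 43 mm outside, bore 36 mm and straight for the upper 36 mm. z points out of the mouth along the flask's axis; when level it is vertical and the rim is 162 mm above the table. It starts leaning 5 to 10 degrees towards the knob.
- tilt_knob (a joint): Tilt knob angle, rad: 0 = platform level; starts between -1.4 and -0.7; clockwise seen from above is positive and raises the platform's knob end, 0.12 rad of tilt per rad. Range -1.6 to 1.2. Stiff (0.12 N m), stays where it is left.
- tilt_knob_grip (a point): Grip point on the knob's vertical axis, 79 mm above the table. Black grip bar 44 mm long, 14 mm wide, 34 mm tall (its top 9 mm above this point) on a disc 48 mm across (disc top 23 mm below this point); the bar lies along this point's x axis.
- stopper: The rubber stopper to use, middle-sized of three of one shape, loose, standing on its narrow end. Origin: centre of the plug's underside, z up its axis. Plug 26 mm long, tapering from 33 mm across under the flange to 27 mm at the foot; flange 47 mm across, 6 mm thick; on top a round grip 24 mm across, 32 mm tall; 64 mm in all, about 60 g.
- stopper_seat (a point): Centre of the underside of the stopper's flange, 26 mm above the stopper's origin; when seated it coincides with flask_mouth.
- large_stopper: Rubber stopper too large for the neck: plug 50 to 58 mm across, flange 72 mm, 70 mm tall, standing on its narrow end; origin under its centre. Leave in place.
- small_stopper: Rubber stopper too small for the neck: plug 18 to 21 mm across, flange 29 mm, 46 mm tall, standing on its narrow end; origin under its centre. Leave in place.
- sample_jar: Clear sample jar with black cap, 56 mm across, 75 mm tall; origin under its centre. Leave in place.
- hose_clamp: Steel ring clamp lying flat, 72 mm across, 14 mm tall, with a screw block at its +x side; origin under the ring's centre. Leave in place.
- marker: Marker pen lying along its x axis, 135 mm long, 15 mm thick; origin under its middle. Leave in place.
- spatula: Spatula lying along its x axis, 200 mm long, 20 mm thick; origin under its middle. Leave in place.
Mind the look-alikes: they are no part of the job. What is shaped like the stopper but blue is not meant.

How it is judged:
By the outcome, as a careful person would: the job done as asked, in the order asked, and still so for the second after the job is handed in, with the robot touching nothing.
It also fails if it takes over 58 s, if anything falls off the work surface, if the arm or the gripper's body presses on something with over 40 N, if the wrist force passes 120 N, or if a joint passes its speed limit or range.

## Robot

A 6-joint arm with a two-finger parallel gripper is mounted at the origin on the work surface. World frame = base frame: x ahead of the robot, y to its left, z up, the work surface at z = 0. Lengths are in mm, angles in rad, forces in N, time in s.
With the tool pointing down it reaches from about 350 to 875 mm from the base axis. Payload 4.2 kg.
Tool frame: the origin (TCP) lies at the very end of the fingers, on their centre line; the grasp point (between the pads) lies 19 mm behind it; z points along the fingers, y is the line along which they close (so a half turn about z gives the same grasp; the last joint's range is limited). The gripper opens to 85 mm and grips with 20 to 120 N. Pads are 22 mm wide; open, the fingers measure 114 mm over their backs; the gripper's body (76 mm by 85 mm) begins 54 mm behind the grasp point. The pads swing forward as they close: fully open they stand 13 mm farther back than shut.
Start: joints at [-0.998, 0.385, 0.008, 0, -1.194, -0.259], TCP at [192.937, -594.453, 231.312] pointing down, gripper open.
Joint ranges: [-3.14, 3.14], [-1.21, 2.06], [-1.07, 1.41], [-3.16, 2.05], [-2.99, -0.16], [-3.1, 3.1]. Speed limits (rad/s): [2.79, 2.79, 3.14, 3.14, 3.14, 3.14].

## Interface

Orientations are given as a unit quaternion [x, y, z, w].
In Python, from bench import read_state, get_image, get_calibration, job_done gives the robot as it stands.
- The arm moves only by the shell command python3 -m creep 'ROWS'. ROWS is a JSON object of lists of equal length, an entry for each row: "translation": the shift along the world's x, y, z in cm, a list of three; "delta_rot": the turn, a rotation vector about the world's x, y, z in degrees, a list of three; "hand": the finger opening in cm, from 0 to 8.54. A call has 1 to 8 rows; each row is the pose to reach, as a shift and turn from the pose commanded when the call began; what a row does not reach only later rows make up. A row lasts 1/8 s, in which the tool goes at most 62.5 mm and 10.7 degrees, less where a joint would pass 70% of its speed; a pose out of reach is approached as far as the arm can. A call with a gripper value outside its range is refused whole. The fingers move at their own pace and stop on an object; the grip force is fixed at half the most. Time passes only in rows, so rows that repeat a pose let the fingers close. It gives the time, the measured TCP pose, the force, the opening and the grip force at its end, in the units of the state.
- read_state(): the state, without advancing time (a new reading comes with each control period).
- get_image(name): name is "side" or "top"; returns (picture, depth): 400x640x3 uint8, red, green, blue; 400x640 float32, mm along the optical axis (not along the pixel's ray), 0 where there is no reading.
- get_calibration(name): a dict with "intrinsics" (3x3 intrinsics, pixels), "dist" ([k1, k2, p1, p2, k3] as OpenCV has them; the pictures are not rectified), "xyz" and "attitude" of the camera in the world. Camera axes: x right, y down, z forward; pixel columns grow to the right and rows downward; lengths in mm; the calibration is good to about 2 mm. A picture is of the moment at which its call begins. get_calibration takes no time and is no camera call.
- job_done(): hands the job in; it is judged then, once.
The state is a dict: "clock": time; "joints": joint angles; "joint_vel": joint speeds; "joint_efforts": joint torques, N m; "position": TCP position; "ee_rot": TCP orientation; "contact_force": force on the tool from outside, world axes, zero at the start; "wrist_torque": the same for the moment, N m; "gripper_width": finger opening in mm; "grasp_force": force on a finger pad.
Only numpy, scipy, OpenCV 4.12 (cv2) and the standard library are available. Lean on these libraries where they do the work, as an engineer would, in place of code of your own. Each camera call takes 0.05 s, during which the arm holds its last target. There are 200 camera calls.

## Working session

There is one attempt and no reset: what is moved stays moved. The work goes in short steps, Python scripts to look and compute and a shell command to move; the robot and the scene stay as the last step left them, time stands still between calls to the robot, and variables do not carry over. Pictures are saved under pics/ and viewed, at most 10 in all, crops included, and the job is handed in when it is done.

```bash
mkdir -p pics; ls; cat > h.py <<'E'
import numpy as np, cv2
from scipy.spatial.transform import Rotation as R
from bench import *
def grab(n):
    p,d=get_image(n); np.savez(f'{n}.npz',p=p,d=d); return p,d
def load(n):
    z=np.load(f'{n}.npz'); return z['p'],z['d']
def rays(n,uv):
    c=get_calibration(n); K=np.array(c['intrinsics'],float); uv=np.array(uv,float).reshape(-1,1,2)
    x=cv2.undistortPoints(uv,K,np.array(c['dist'],float))[:,0]
    a=np.array(c['attitude'],float); M=R.from_quat(a).as_matrix() if a.size==4 else a
    return np.array(c['xyz'],float),np.c_[x,np.ones(len(x))]@M.T
def onplane(n,uv,z):
    o,r=rays(n,uv); return o+r*((z-o[2])/r[:,2])[:,None]
def cloud(n,d):
    v,u=np.mgrid[:400,:640]; o,r=rays(n,np.c_[u.ravel(),v.ravel()])
    return (o+r*d.reshape(-1,1)).reshape(400,640,3)
E
python3 - <<'E'
from h import *
for n in('top','side'):
    p,d=grab(n); cv2.imwrite(f'pics/{n}0.png',p[:,:,::-1]); print(get_calibration(n))
print(read_state())
E
```

```text
pics
{'intrinsics': array([[399.04678946,   0.        , 319.96329009],
       [  0.        , 399.04678946, 198.45196139],
       [  0.        ,   0.        ,   1.        ]]), 'dist': array([-0.09686461,  0.        ,  0.        ,  0.        ,  0.        ]), 'xyz': array([ 352.07259538,   17.90438423, 1175.67693239]), 'attitude': array([ 0.70417243, -0.7034306 ,  0.07257989, -0.06370818])}
{'intrinsics': array([[410.90935333,   0.        , 327.13336878],
       [  0.        , 410.90935333, 200.12549173],
       [  0.        ,   0.        ,   1.        ]]), 'dist': array([0.01134859, 0.        , 0.        , 0.        , 0.        ]), 'xyz': array([363.88442798, 865.47299727, 691.69453651]), 'attitude': array([-0.10106594,  0.8757588 , -0.46784294,  0.0628903 ])}
{'clock': 0.1, 'joints': array([-9.98397720e-01,  3.85471781e-01,  6.74950129e-03, -4.04481458e-04,
       -1.19399157e+00, -2.58601931e-01]), 'joint_vel': array([ 1.20330871e-03, -2.08095516e-03,  3.29279859e-03, -5.37217662e-04,
        5.74968725e-04,  9.80058546e-07]), 'joint_efforts': array([-8.20102050e-04, -3.93319559e+01,  1.88930708e+01,  4.19800356e+00,
       -2.57509637e-03,  1.15143393e-05]), 'position': array([ 192.76824194, -593.98113393,  230.3351691 ]), 'ee_rot': array([-1.56181646e-01,  9.87727867e-01,  9.53062425e-04, -2.15014986e-04]), 'contact_force': array([-0.48880862, -0.41482995,  0.77170048]), 'wrist_torque': array([ 0.0374971 , -0.00123373,  0.03859742]), 'grasp_force': 0.0, 'gripper_width': 85.61907123005716}
```

View pics/top0.png

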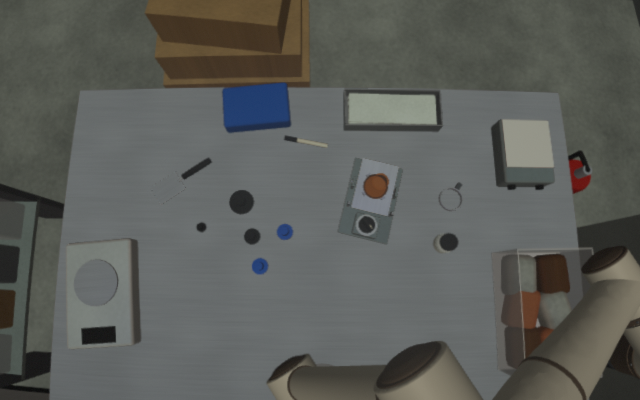

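View pics/side0.png

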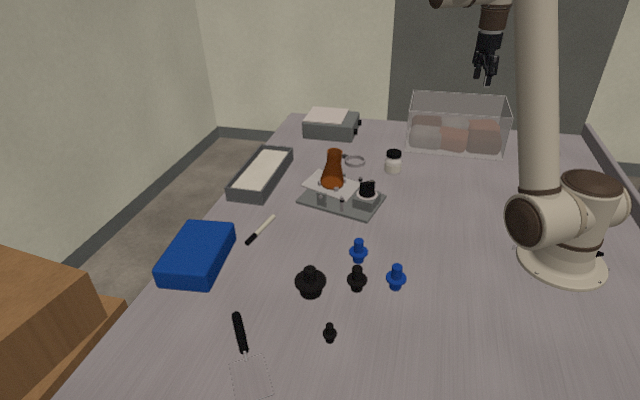

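The top view shows the stand at about (370,200), with its knob at (366,225) and the flask at (376,186). The black stoppers are large (241,202), middle (252,237) and small (201,227). The blue decoys are at (285,232) and (260,267).

```bash
python3 - <<'E'
from h import *
p,d=load('top'); C=cloud('top',d); s,ds=load('side'); S=cloud('side',ds)
a=cv2.resize(p[145:255,325:415],None,fx=5,fy=5,interpolation=cv2.INTER_CUBIC)
b=cv2.resize(s[140:225,290:395],None,fx=3.3,fy=3.3,interpolation=cv2.INTER_CUBIC)
b=cv2.copyMakeBorder(b,0,max(0,a.shape[0]-b.shape[0]),0,0,0); im=np.hstack([a,b])
cv2.imwrite('pics/crop0.png',np.clip(im[:,:,::-1]*1.6,0,255).astype(np.uint8)); print(im.shape)
print('table z',np.median(C[300:340,180:260,2]),np.median(S[300:330,420:480,2]))
for nm,P,img,(u,v,w) in [('topmid',C,p,(252,237,14)),('sidemid',S,s,(357,278,17)),('toplarge',C,p,(241,202,17)),('topsmall',C,p,(201,227,9))]:
    q=P[v-w:v+w,u-w:u+w]; m=(img[v-w:v+w,u-w:u+w].max(2)<60)
    k=q[m]; n=k[:,2]; print(nm,m.sum(),np.percentile(n,[5,50,90,99]).round(1))
    t=k[n>np.percentile(n,98)-8]; print('  top pts',len(t),t.mean(0).round(1),np.ptp(t,axis=0).round(1))
    vv,uu=np.nonzero(m); print('  allpix',uu.mean()+u-w,vv.mean()+v-w,onplane('top' if nm[0]=='t' else 'side',[[uu.mean()+u-w,vv.mean()+v-w]],32).round(1))
# knob
for nm,P,(u0,u1,v0,v1) in [('topstand',C,(335,410,150,250)),('sidestand',S,(292,392,140,220))]:
    q=P[v0:v1,u0:u1].reshape(-1,3); 
    for lo,hi in((8,16),(72,96),(155,175)):
        k=q[(q[:,2]>lo)&(q[:,2]<hi)]; print(nm,lo,len(k),np.median(k,0).round(1) if len(k) else '',k.min(0).round(),k.max(0).round())
E
```

```text
(550, 796, 3)
table z -1.0398373142184028 -0.5139462977095377
topmid 182 [27.9 33.3 64.1 65.7]
  top pts 63 [465.1 198.7  62.9] [22.9 22.9  7.6]
  allpix 251.64285714285717 235.92857142857142 [[465.5 199.7  32. ]]
sidemid 361 [ 9.7 32.5 62.8 64.6]
  top pts 78 [466.3 210.4  70.2] [115.  678.5 635.5]
  allpix 356.415512465374 278.5263157894737 [[468.2 200.2  32. ]]
toplarge 435 [33.2 37.6 68.6 72.3]
  top pts 81 [562.1 229.2  82.4] [ 226.6  226.9 1111.5]
  allpix 240.99080459770113 201.6022988505747 [[565.8 234.1  32. ]]
topsmall 62 [19.5 33.6 46.  48.1]
  top pts 28 [491.1 349.5  44.2] [13.9 14.5  8.2]
  allpix 200.98387096774195 226.74193548387098 [[491.4 348.1  32. ]]
topstand 8 1096 [ 527.7 -108.7   10.7] [ 447. -243.    8.] [706. -49.  16.]
topstand 72 196 [ 576.  -130.7   85.2] [ 477. -187.   72.] [ 639. -112.   96.]
topstand 155 87 [ 600.2 -152.6  160.2] [ 576. -175.  155.] [ 619. -131.  165.]
sidestand 8 1039 [ 577.2 -108.    11.1] [ 447. -547.    8.] [800. -53.  16.]
sidestand 72 298 [ 579.6 -130.    82.5] [ 453. -376.   72.] [ 639. -110.   96.]
sidestand 155 76 [ 599.1 -158.2  159. ] [ 576. -176.  155.] [ 620. -128.  165.]
```

View pics/crop0.png

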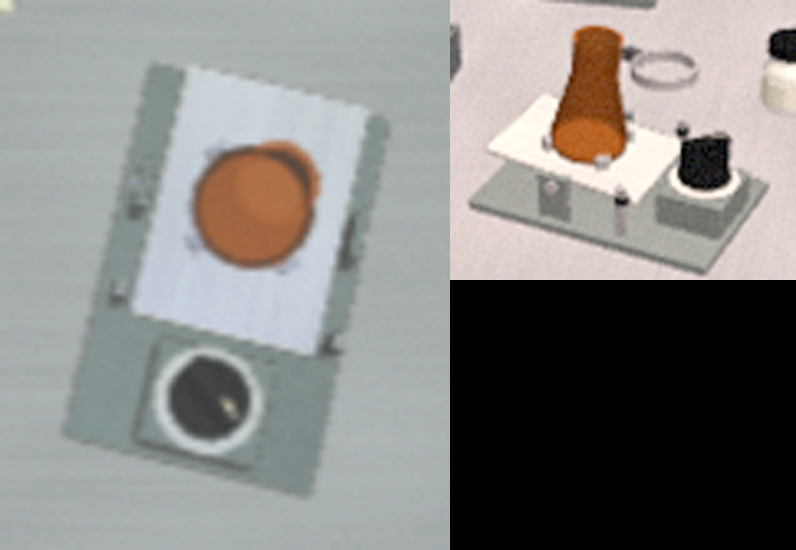

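```bash
cat > stand.py <<'E'
from h import *
def base(p,d,C):
    # base top corners: grey-green region at z 8..16 plus all standing above: use hull of points above 7 mm within stand area
    v,u=np.mgrid[:400,:640]
    gr=(abs(C[:,:,2]-12)<5)&(u>330)&(u<410)&(v>150)&(v<250)
    gr=cv2.morphologyEx(gr.astype(np.uint8),cv2.MORPH_OPEN,np.ones((3,3)))
    q=C[gr>0][:,:2].astype(np.float32); return cv2.minAreaRect(q)
def plat(p,C,box):
    u0,u1,v0,v1=box; P=C[v0:v1,u0:u1].reshape(-1,3); c=p[v0:v1,u0:u1].reshape(-1,3).astype(int)
    m=(c.min(1)>(110 if len(box) else 0))&(P[:,2]>25)&(P[:,2]<80)&(c.max(1)-c.min(1)<30)&(np.hypot(P[:,0]-HX[0],P[:,1]-HX[1])<95)
    Q=P[m]
    for _ in range(8):
        A=np.c_[Q[:,:2],np.ones(len(Q))]; k=np.linalg.lstsq(A,Q[:,2],rcond=None)[0]; r=A@k-Q[:,2]
        g=abs(r)<max(1.5,2*np.median(abs(r))); Q=Q[g]
    return k,len(Q),np.std(r[g])
HX=[600,-150]
E
python3 - <<'E'
from stand import *
import stand
p,d=load('top'); C=cloud('top',d); s,ds=load('side'); S=cloud('side',ds)
print('base',base(p,d,C))
# knob bar
for nm,P,img,(u0,u1,v0,v1) in [('top',C,p,(355,380,212,238)),('side',S,s,(355,385,170,205))]:
    q=P[v0:v1,u0:u1].reshape(-1,3); c=img[v0:v1,u0:u1].reshape(-1,3)
    k=q[(q[:,2]>78)&(q[:,2]<96)&(c.max(1)<170)].astype(np.float32)
    print(nm,len(k),k.mean(0).round(1),cv2.minAreaRect(k[:,:2]),np.linalg.eigh(np.cov(k[:,:2].T)))
    w=q[(abs(q[:,2]-56)<6)&(c.min(1)>120)].astype(np.float32)
    print('disc',len(w),cv2.minEnclosingCircle(w[:,:2]) if len(w) else '')
print(plat(p,C,(335,410,150,225)),plat(s,S,(290,365,170,205)))
for n,P in(('top',C),('side',S)):
    q=P[140:250,300:410].reshape(-1,3); q=q[(q[:,2]>155)&(q[:,2]<170)&(np.hypot(q[:,0]-600,q[:,1]+150)<60)]; print('rim',n,len(q),q.mean(0),cv2.minEnclosingCircle(q[:,:2].astype(np.float32)))
E
```

```text
base ((576.4265747070312, -146.65208435058594), (150.1256103515625, 233.65110778808594), 76.19258880615234)Traceback (most recent call last):
  File "<stdin>", line 9, in <module>
cv2.error: OpenCV(4.12.0) /io/opencv/modules/imgproc/src/convhull.cpp:143: error: (-215:Assertion failed) total >= 0 && (depth == CV_32F || depth == CV_32S) in function 'convexHull'
```

```bash
python3 - <<'E'
from stand import *
p,d=load('top'); C=cloud('top',d).astype(np.float32); s,ds=load('side'); S=cloud('side',ds).astype(np.float32)
for nm,P,img,(u0,u1,v0,v1) in [('top',C,p,(355,380,212,238)),('side',S,s,(355,385,170,205))]:
    q=np.ascontiguousarray(P[v0:v1,u0:u1]).reshape(-1,3); c=img[v0:v1,u0:u1].reshape(-1,3)
    k=q[(q[:,2]>78)&(q[:,2]<96)&(c.max(1)<170)]
    print(nm,len(k)); 
    if len(k)>5:
        e=np.linalg.eigh(np.cov(k[:,:2].T)); print(k.mean(0).round(1),cv2.minAreaRect(np.ascontiguousarray(k[:,:2])),e[0],np.degrees(np.arctan2(e[1][1,1],e[1][0,1])))
    w=q[(abs(q[:,2]-56)<6)&(c.min(1)>100)]
    print('disc',len(w),cv2.minEnclosingCircle(np.ascontiguousarray(w[:,:2])) if len(w) else '')
print(P[185:200:3,360:380:4,2].round(0)); print(C[216:236:2,356:378:2,2].round(0)); print(p[216:236:2,356:378:2].max(2))
print(plat(p,C,(335,410,150,225)),plat(s,S,(290,365,170,205)))
for n,P in(('top',C),('side',S)):
    q=P[140:250,300:410].reshape(-1,3); q=q[(q[:,2]>155)&(q[:,2]<170)&(np.hypot(q[:,0]-600,q[:,1]+150)<60)]; print('rim',n,len(q),q.mean(0),cv2.minEnclosingCircle(np.ascontiguousarray(q[:,:2])))
E
```

```text
top 83
[ 496.3 -126.8   85.8] ((496.92333984375, -126.72684478759766), (43.66213607788086, 14.654378890991211), 34.68097686767578) [ 17.55070288 159.21344967] -146.96477720769064
disc 6 ((506.84625244140625, -137.58016967773438), 38.22295379638672)
side 75
[ 496.8 -124.7   84.5] ((496.5889587402344, -126.03900146484375), (45.3792724609375, 17.169687271118164), 38.24677276611328) [ 20.14281527 159.72565916] -146.89084310739648
disc 5 ((503.8694763183594, -156.6622314453125), 52.18411636352539)
[[81. 83. 82. 79. -2.]
 [71. 75. 69. 67. -3.]
 [62. 65. 59. 58. 45.]
 [51. 56. 55. 57. 46.]
 [48. 50. 51. 51. 46.]]
[[  41.   38.   49.   47.   86.   47.   48.   45.   44. 1176.   14.]
 [  42.   51.   47.   86.   87.   86.   53.   54.   46.   46.   45.]
 [  50.   47.   56.   80.   86.   87.   84.   53.   54.   42.   44.]
 [  50.   55.   58.   63.   87.   88.   89.   60.   58.   53.   48.]
 [  46.   55.   57.   50.   68.   82.   87.   87.   59.   54.   45.]
 [  46.   56.   56.   54.   51.   75.   86.   84.   85.   54.   45.]
 [  44.   48.   58.   55.   58.   54.   86.   86.   84.   47.   46.]
 [ 
[... 365 characters left out ...]
39  43  42  42  41  75 114]
 [119  96  43  44  38  40  46  59  42  56 126]
 [122  98  44  43  43  39  42 106  54  64 127]
 [113 128  54  44  43  41  40  51  67  93 113]
 [ 93 124 107  50  42  46  41  40  75 127 100]
 [ 89 105 127 114  75  63  67  90 128 112  92]
 [ 68  69  86 117 127 128 127 123 101  91  84]]
(array([  0.10200036,  -0.02134945, -14.76696939]), 664, np.float64(0.8263306490356483)) (array([  0.09644662,  -0.01714931, -10.56456934]), 435, np.float64(0.7321361218990285))
rim top 87 [ 599.43695 -152.55574  160.02612] ((597.237548828125, -152.3045196533203), 22.648754119873047)
rim side 76 [ 598.648  -154.4785  159.123 ] ((598.3701782226562, -152.3063507080078), 24.26093292236328)
```

Everything agrees with the sizes given:
- **Knob:** at (497,-126.4), with the bar at 33°.
- **Stand:** yaw is -13.8° and the tilt is about 0.10 rad, so the knob is at about -0.83. It needs about 47° clockwise, which leaves the bar along the stand's x axis.
- **Middle stopper:** at about (466,199.5).

Next I move over the knob.

```bash
python3 -m creep '{"translation":[[5,7.7,0],[10,15.4,0],[15,23.1,0],[20,30.8,0],[25,38.5,0],[29,44.6,0],[30.4,46.8,0],[30.4,46.8,0]],"delta_rot":[[0,0,3],[0,0,6],[0,0,9],[0,0,12],[0,0,15],[0,0,15],[0,0,15],[0,0,15]],"hand":[4,4,4,4,4,4,4,4]}'; python3 -c "
from h import *
s=read_state();print(s['joints'],s['position'],R.from_quat(s['ee_rot']).as_matrix()[:,0])"
```

```text
clock: 1.1
position: [465.9, -173.2, 231.2]
ee_rot: [-0.284, 0.959, 0.0, -0.0]
contact_force: [0.4, -1.1, -0.1]
gripper_width: 40.0
grasp_force: 0.0
[-2.86237642e-02  1.66252373e-01 -2.97752915e-01 -3.59216167e-05
 -1.10689269e+00 -9.66324771e-01] [ 465.88701684 -173.19500163  231.23633381] [-8.38739692e-01 -5.44532574e-01  6.53801596e-05]
```

```bash
python3 -m creep '{"translation":[[0,0,0],[0,0,0]],"delta_rot":[[0,0,0],[0,0,0]],"hand":[4,4]}'
```

```text
clock: 1.35
position: [464.9, -175.0, 230.9]
ee_rot: [-0.284, 0.959, 0.0, -0.001]
contact_force: [-0.3, 0.1, -0.1]
gripper_width: 40.0
grasp_force: 0.0
```

```bash
python3 -m creep '{"translation":[[1.6,2.4,0],[3.2,4.86,0],[3.2,4.86,-4],[3.2,4.86,-8.5],[3.2,4.86,-13],[3.2,4.86,-16],[3.2,4.86,-16.9],[3.2,4.86,-16.9]],"delta_rot":[[0,0,0],[0,0,0],[0,0,0],[0,0,0],[0,0,0],[0,0,0],[0,0,0],[0,0,0]],"hand":[4,4,4,4,4,4,4,4]}'
```

```text
clock: 2.35
position: [497.2, -127.5, 62.5]
ee_rot: [-0.283, 0.959, -0.0, -0.0]
contact_force: [-0.4, 0.4, 1.1]
gripper_width: 40.1
grasp_force: 0.0
```

```bash
python3 -m creep '{"translation":[[0,0,0],[0,0,0],[0,0,0],[0,0,0]],"delta_rot":[[0,0,0],[0,0,0],[0,0,0],[0,0,0]],"hand":[1,1,1,1]}'
```

```text
clock: 2.85
position: [499.0, -127.7, 64.1]
ee_rot: [-0.284, 0.959, -0.001, 0.002]
contact_force: [1.3, -5.6, -0.3]
gripper_width: 12.8
grasp_force: 60.1
```

```bash
python3 -m creep '{"translation":[[0,0,0],[0,0,0],[0,0,0],[0,0,0],[0,0,0],[0,0,0],[0,0,0],[0,0,0]],"delta_rot":[[0,0,-7],[0,0,-14],[0,0,-21],[0,0,-28],[0,0,-35],[0,0,-42],[0,0,-47],[0,0,-47]],"hand":[1,1,1,1,1,1,1,1]}' && python3 - <<'E'
from stand import *
print(read_state()['wrist_torque'])
s,ds=grab('side'); S=cloud('side',ds).astype(np.float32); p,d=grab('top'); C=cloud('top',d).astype(np.float32)
ex=np.array([.971,-.2385]); 
for n,i,P,b in(('top',p,C,(335,410,150,225)),('side',s,S,(290,365,170,205))):
    k,m,r=plat(i,P,b); print(n,k,m,r,'slope',k[:2]@ex)
    q=P[140:250,300:410].reshape(-1,3); q=q[(q[:,2]>155)&(q[:,2]<172)&(np.hypot(q[:,0]-606,q[:,1]+153)<35)]; print('rim',n,len(q),q.mean(0),cv2.minEnclosingCircle(np.ascontiguousarray(q[:,:2])) if len(q) else '')
cv2.imwrite('pics/s1.png',cv2.resize(s[130:230,290:400],None,fx=6,fy=6,interpolation=cv2.INTER_CUBIC)[:,:,::-1])
E
```

```text
clock: 3.85
position: [499.3, -128.2, 64.2]
ee_rot: [0.122, 0.993, -0.001, 0.003]
contact_force: [2.1, -9.7, 0.1]
gripper_width: 12.5
grasp_force: 60.0
[-2.6259008  -0.62098102 -0.09999031]
top [ 2.4736493e-03 -2.4509808e-03  4.8834300e+01] 272 0.9998109444059254 slope 0.002986472388856697
rim top 71 [ 615.8414  -154.54831  160.34251] ((609.32958984375, -154.98666381835938), 22.518856048583984)
side [1.27050209e-03 1.28829037e-03 5.04759865e+01] 452 0.8054716487853963 slope 0.0009264002798415965
rim side 77 [ 608.50555 -156.36914  159.19572] ((610.585205078125, -156.4765167236328), 24.63005256652832)
```

View pics/s1.png

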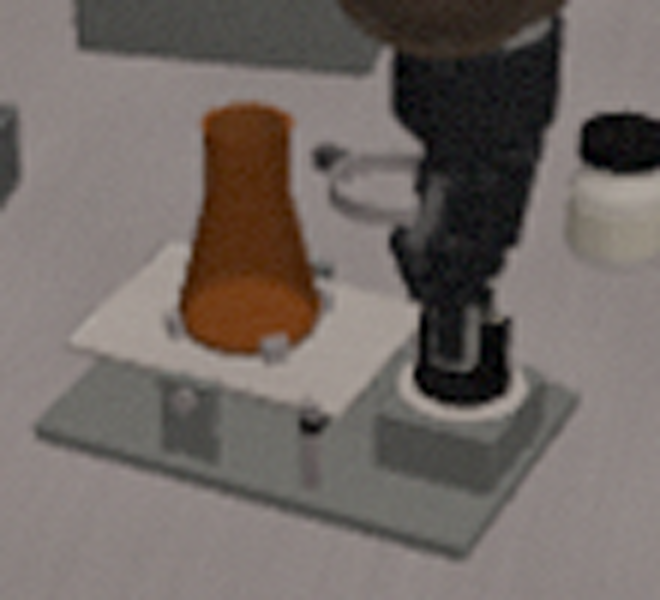

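The side crop shows the platform edge in line with the index block at about (312,415), and the measured slope is about 0.002. I release the knob, lift and head for the stopper.

```bash
python3 -m creep '{"translation":[[0,0,0],[0,0,0],[0,0,0],[0,0,4],[0,0,9],[0,0,14],[0,0,17],[0,3,17]],"delta_rot":[[0,0,0],[0,0,0],[0,0,0],[0,0,0],[0,0,0],[0,0,0],[0,0,0],[0,0,0]],"hand":[4,4,4,5,5,5,5,5]}'; python3 -m creep '{"translation":[[-0.5,6,0],[-1,12,0],[-1.5,18,0],[-2,24,0],[-3,30,0],[-3,30,0]],"delta_rot":[[0,0,0],[0,0,0],[0,0,0],[0,0,0],[0,0,0],[0,0,0]],"hand":[5,5,5,5,5,5]}'; python3 - <<'E'
from stand import *
s,ds=grab('side'); S=cloud('side',ds).astype(np.float32); p,d=grab('top'); C=cloud('top',d).astype(np.float32)
ex=np.array([.971,-.2385])
for n,i,P,b in(('top',p,C,(335,410,150,225)),('side',s,S,(290,365,170,205))):
    k,m,r=plat(i,P,b); print(n,m,r,'slope',k[:2]@ex)
    q=P[140:250,300:410].reshape(-1,3); q=q[(q[:,2]>155)&(q[:,2]<172)&(np.hypot(q[:,0]-608,q[:,1]+154)<35)]; print('rim',n,len(q),q.mean(0),cv2.minEnclosingCircle(np.ascontiguousarray(q[:,:2])) if len(q) else '')
    q=P[160:240,330:400].reshape(-1,3); k=q[(q[:,2]>80)&(q[:,2]<94)&(np.hypot(q[:,0]-497,q[:,1]+126)<30)]
    e=np.linalg.eigh(np.cov(k[:,:2].T)); print('bar',len(k),k.mean(0),np.degrees(np.arctan2(e[1][1,1],e[1][0,1])))
print('base',base(p,d,C))
E
```

```text
clock: 4.95
position: [498.8, -96.9, 235.5]
ee_rot: [0.123, 0.992, 0.001, 0.003]
contact_force: [-0.2, 0.5, -1.2]
gripper_width: 50.0
grasp_force: 0.0
clock: 5.7
position: [466.5, 207.1, 232.2]
ee_rot: [0.119, 0.993, 0.0, -0.0]
contact_force: [0.4, -1.1, 0.2]
gripper_width: 50.1
grasp_force: 0.0
top 636 0.8277113435905766 slope 0.004210960828147153
rim top 91 [ 610.5726  -155.89777  160.0907 ] ((609.0775146484375, -155.26116943359375), 22.4732666015625)
bar 79 [ 496.44937 -126.67776   86.35093] 164.3666221144302
side 247 0.7638932093720094 slope 0.0038820655818296314
rim side 80 [ 608.8099  -155.5081   159.29729] ((609.7623291015625, -155.4672088623047), 24.14024543762207)
bar 15 [ 480.19153 -122.85444   84.89666] 53.9574898425416
base ((576.7608642578125, -146.4749298095703), (150.16871643066406, 234.75381469726562), 76.13509368896484)
```

```bash
python3 - <<'E'
from stand import *
ex=np.array([.971,-.2385])
for n in('top','side'):
    p,d=load(n); P=cloud(n,d); q=P.reshape(-1,3)
    q=q[(abs(q[:,2])<6)&(np.hypot(q[:,0]-590,q[:,1]+150)<260)]
    for _ in range(6):
        A=np.c_[q[:,:2],np.ones(len(q))]; k=np.linalg.lstsq(A,q[:,2],rcond=None)[0]; r=A@k-q[:,2]; q=q[abs(r)<2.5]
    print(n,len(q),k,k[:2]@ex, 'at flask',k@[609,-155,1])
p,d=load('top'); g=(p[165:205,355:395].astype(int)); m=(g[:,:,0]-g[:,:,2]>50)
v,u=np.nonzero(m); print(len(u),u.mean()+355,v.mean()+165)
# stopper grip-top by depth, both first pics gone: use current side
p,d=load('side');P=cloud('side',d); q=P[255:300,335:380].reshape(-1,3); q=q[(q[:,2]>40)&(q[:,2]<68)&(np.hypot(q[:,0]-466,q[:,1]-200)<30)]; print(len(q),q.mean(0) if len(q) else '')
E
```

```text
top 12474 [ 6.43438227e-05  5.66789602e-04 -1.35669027e+00] -7.270146829521029e-05 at flask -1.405357272331532
side 8214 [ 5.90852842e-04  6.80797843e-04 -1.22310828e+00] 0.00041134782412293727 at flask -0.9688025686352536
339 375.6047197640118 185.19174041297936
145 [466.64705259 204.21415425  56.46423213]
```

```bash
python3 -m creep '{"translation":[[-0.05,-0.75,0],[-0.05,-0.75,-5],[-0.05,-0.75,-10],[-0.05,-0.75,-15],[-0.05,-0.75,-18],[-0.05,-0.75,-19.5],[-0.05,-0.75,-19.5]],"delta_rot":[[0,0,0],[0,0,0],[0,0,0],[0,0,0],[0,0,0],[0,0,0],[0,0,0]],"hand":[5,5,5,5,5,5,5]}'; python3 -m creep '{"translation":[[0,0,0],[0,0,0],[0,0,0],[0,0,0]],"delta_rot":[[0,0,0],[0,0,0],[0,0,0],[0,0,0]],"hand":[1.5,1.5,1.5,1.5]}'
```

```text
clock: 6.68
position: [466.9, 194.9, 37.0]
ee_rot: [0.123, 0.992, -0.001, -0.0]
contact_force: [-0.1, 0.6, -0.3]
gripper_width: 49.9
grasp_force: 0.0
clock: 7.18
position: [467.9, 196.7, 38.9]
ee_rot: [0.122, 0.993, 0.001, 0.001]
contact_force: [0.6, -0.7, 7.4]
gripper_width: 21.1
grasp_force: 58.5
```

```bash
python3 -m creep '{"translation":[[0,0,1],[0,0,4],[0,0,9],[0,0,14],[0,0,19],[0,0,21],[0,0,21],[0,0,21]],"delta_rot":[[0,0,0],[0,0,0],[0,0,0],[0,0,0],[0,0,0],[0,0,0],[0,0,0],[0,0,0]],"hand":[1.5,1.5,1.5,1.5,1.5,1.5,1.5,1.5]}'; python3 - <<'E'
from h import *
s,ds=grab('side'); S=cloud('side',ds); p,d=grab('top')
cv2.imwrite('pics/hold.png',cv2.resize(s[100:300,260:460],None,fx=3,fy=3,interpolation=cv2.INTER_CUBIC)[:,:,::-1])
print(read_state()['position'])
E
```

```text
clock: 8.18
position: [465.8, 195.5, 246.0]
ee_rot: [0.122, 0.993, -0.001, -0.001]
contact_force: [-0.3, 0.1, -1.3]
gripper_width: 21.4
grasp_force: 58.6
[466.01618529 195.44553228 245.65810178]
```

View pics/hold.png

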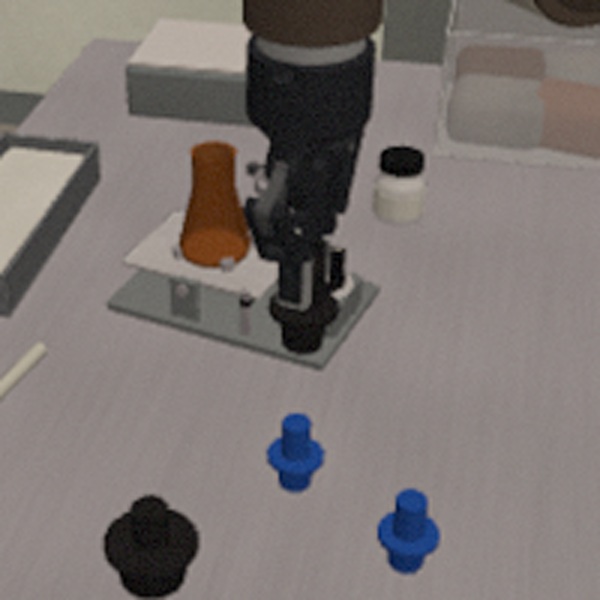

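The stopper hangs upright in the gripper, with its plug at about crop (302,335). I measure where its axis lies relative to the TCP.

```bash
python3 - <<'E'
from h import *
s,d=load('side'); S=cloud('side',d); T=read_state()['position']
q=S[190:225,340:380].reshape(-1,3); c=s[190:225,340:380].reshape(-1,3)
m=(np.hypot(q[:,0]-T[0],q[:,1]-T[1])<40)&(q[:,2]>195)&(q[:,2]<250); q=q[m]
cam=get_calibration('side')['xyz'][:2]; h=cam-T[:2]; h/=np.linalg.norm(h); l=np.array([-h[1],h[0]])
for z in range(200,248,4):
    k=q[(q[:,2]>=z)&(q[:,2]<z+4)]
    if len(k)<4: continue
    a=(k[:,:2]-T[:2])@l; b=(k[:,:2]-T[:2])@h
    print(z,len(k),'lat',np.round([a.min(),a.max(),(a.min()+a.max())/2],1),'fwd mean/max',b.mean().round(1),b.max().round(1))
print('l',l,'h',h,'zmin',np.sort(q[:,2])[:5],T)
E
```

```text
204 6 lat [-9.8 14.1  2.2] fwd mean/max 9.8 13.5
208 21 lat [-12.  12.  -0.] fwd mean/max 12.0 15.3
212 20 lat [-12.1  13.9   0.9] fwd mean/max 11.8 15.2
216 20 lat [-12.1  15.8   1.8] fwd mean/max 11.9 17.2
220 21 lat [-12.2  15.6   1.7] fwd mean/max 12.5 16.3
224 20 lat [-10.1  15.5   2.7] fwd mean/max 14.0 18.3
232 24 lat [-20.2  22.9   1.3] fwd mean/max 17.0 23.8
236 147 lat [-20.8  24.8   2. ] fwd mean/max 9.9 24.1
240 16 lat [-18.1  16.8  -0.7] fwd mean/max 12.3 23.4
244 18 lat [-12.5  14.5   1. ] fwd mean/max 10.8 18.4
l [-0.98858127 -0.15068866] h [-0.15068866  0.98858127] zmin [206.13646994 206.4485158  207.1352505  207.49725489 207.57399274] [466.01618529 195.44553228 245.65810178]
```

```bash
python3 -m creep '{"translation":[[2,-4.8,0],[4,-9.6,0],[6,-14.5,0],[8,-19.5,0],[10,-24.3,0],[12,-29.1,0],[13.6,-33,0],[14.4,-34.9,0]],"delta_rot":[[0,0,0],[0,0,0],[0,0,0],[0,0,0],[0,0,0],[0,0,0],[0,0,0],[0,0,0]],"hand":[1.5,1.5,1.5,1.5,1.5,1.5,1.5,1.5]}'; python3 -m creep '{"translation":[[0.05,-0.2,0],[0.05,-0.2,0],[0.05,-0.2,0]],"delta_rot":[[0,0,0],[0,0,0],[0,0,0]],"hand":[1.5,1.5,1.5]}'; python3 - <<'E'
from h import *
s,d=grab('side'); S=cloud('side',d); T=read_state()['position']; print(T,read_state()['contact_force'])
cv2.imwrite('pics/over.png',cv2.resize(s[80:220,270:390],None,fx=4,fy=4,interpolation=cv2.INTER_CUBIC)[:,:,::-1])
q=S[80:220,290:380].reshape(-1,3); q=q[np.hypot(q[:,0]-T[0],q[:,1]-T[1])<30]
cam=get_calibration('side')['xyz'][:2]; h=cam-T[:2]; h/=np.linalg.norm(h); l=np.array([-h[1],h[0]])
for z in list(range(128,162,4))+list(range(200,248,4)):
    k=q[(q[:,2]>=z)&(q[:,2]<z+4)]
    if len(k)<4: continue
    a=(k[:,:2]-T[:2])@l; b=(k[:,:2]-T[:2])@h
    print(z,len(k),'lat',np.round([a.min(),a.max(),(a.min()+a.max())/2],1),'fwd mean/max',b.mean().round(1),b.max().round(1))
print(l,h)
E
```

```text
clock: 9.28
position: [610.7, -155.0, 245.1]
ee_rot: [0.123, 0.992, -0.0, -0.002]
contact_force: [-0.6, 0.2, 0.0]
gripper_width: 21.1
grasp_force: 58.7
clock: 9.65
position: [611.1, -153.9, 247.5]
ee_rot: [0.121, 0.993, 0.0, 0.0]
contact_force: [0.3, -0.2, -0.5]
gripper_width: 21.6
grasp_force: 58.7
[ 611.12971297 -153.92992734  247.61707966] [ 0.42367053  0.48308877 -0.64985278]
128 16 lat [-18.   22.2   2.1] fwd mean/max 13.5 19.2
132 18 lat [-17.9  22.2   2.2] fwd mean/max 15.0 20.1
136 19 lat [-17.8  22.3   2.2] fwd mean/max 13.1 20.4
140 21 lat [-17.8  19.3   0.8] fwd mean/max 11.0 20.8
144 29 lat [-17.7  22.3   2.3] fwd mean/max 3.4 19.8
148 30 lat [-17.6  22.2   2.3] fwd mean/max 0.3 21.9
152 32 lat [-17.5  22.3   2.4] fwd mean/max 1.4 24.1
156 34 lat [-14.5  22.3   3.9] fwd mean/max -0.8 20.4
160 38 lat [-17.4  22.6   2.6] fwd mean/max -1.6 21.7
208 10 lat [-10.8  14.    1.6] fwd mean/max 10.2 16.4
212 14 lat [-8. 14.  3.] fwd mean/max 12.2 19.0
216 13 lat [-10.7  14.    1.6] fwd mean/max 13.5 18.0
220 15 lat [-10.7  16.9   3.1] fwd mean/max 12.4 19.4
224 14 lat [-13.3  16.9   1.8] fwd mean/max 11.9 17.7
228 8 lat [-10.5  14.    1.7] fwd mean/max 14.4 20.4
232 12 lat [-18.6  25.1   3.3] fwd mean/max 17.0 23.1
236 39 lat [-21.3  25.    1.9] fwd mean/max 11.4 27.4
240 39 lat [-18.6  22.4   1.9] fwd mean/max 11.6 24.3
244 8 lat [-7.5 11.4  2. ] fwd mean/max 12.8 18.0
[-0.97182449 -0.23570565] [-0.23570565  0.97182449]
```

View pics/over.png

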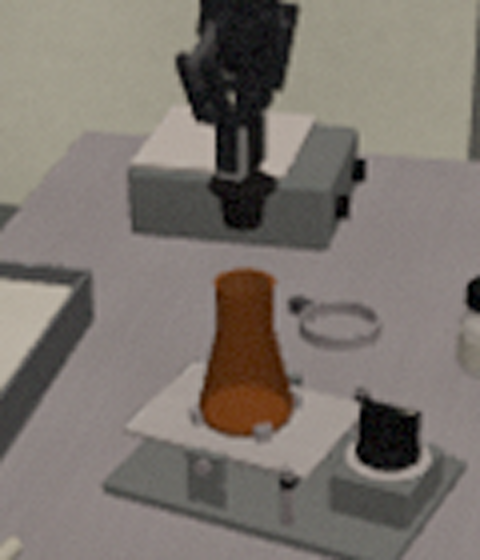

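The stopper hangs centred over the neck in this view, with the plug foot at (242,225) and the rim at (246,278). In depth it sits about 2 mm towards the camera. I correct that and descend until the foot is just above the rim.

```bash
python3 -m creep '{"translation":[[0,-0.2,0],[0,-0.2,-1],[0,-0.2,-2.5],[0,-0.2,-3.5],[0,-0.2,-3.5],[0,-0.2,-3.5],[0,-0.2,-3.5]],"delta_rot":[[0,0,0],[0,0,0],[0,0,0],[0,0,0],[0,0,0],[0,0,0],[0,0,0]],"hand":[1.5,1.5,1.5,1.5,1.5,1.5,1.5]}'; python3 - <<'E'
from h import *
for i in range(3):
    s,d=grab('side'); S=cloud('side',d); T=read_state()['position']; print(T,read_state()['contact_force'])
    q=S[80:220,290:380].reshape(-1,3); q=q[np.hypot(q[:,0]-T[0],q[:,1]-T[1])<30]
    F=np.array([609.3,-155.4])
    cam=get_calibration('side')['xyz'][:2]; h=cam-F; h/=np.linalg.norm(h); l=np.array([-h[1],h[0]])
    for nm,a0,a1,r in(('neck',125,145,21.5),('plug',175,188,14.8),('flange',196,202,23.5)):
        k=q[(q[:,2]>=a0)&(q[:,2]<a1)]; a=(k[:,:2]-F)@l; b=(k[:,:2]-F)@h
        cen=[(np.percentile(a,2)+np.percentile(a,98))/2, np.percentile(b[abs(a-np.median(a))<8],60)-r*.95]
        print(nm,len(k),np.round(cen,1),np.round([a.min(),a.max()],1))
E
```

```text
clock: 10.58
position: [611.7, -157.1, 212.9]
ee_rot: [0.122, 0.993, -0.0, 0.001]
contact_force: [-0.0, -0.2, -0.6]
gripper_width: 21.4
grasp_force: 58.7
[ 611.61030456 -157.09287833  212.88025321] [-0.79742728  0.41138583  0.46831184]
neck 97 [ 0.  -0.7] [-20.2  20.2]
plug 38 [-0.9 -1.1] [-13.6  11.8]
flange 15 [ 0.8 -2.2] [-21.4  23.1]
[ 611.52740718 -157.08829571  212.81471919] [ 0.25998242 -0.57203291 -0.55735979]
neck 98 [ 0.  -0.7] [-20.1  20.2]
plug 42 [-0.6 -1.5] [-13.5  14.7]
flange 10 [ 1.5 -3.4] [-21.5  23. ]
[ 611.4639329  -157.07551014  212.70977177] [-0.15416801  0.56737624 -0.64904469]
neck 97 [ 0.1 -0.9] [-20.2  20.2]
plug 40 [-0.5 -1.5] [-13.5  14.6]
flange 12 [ 0.8 -3.9] [-21.5  23.1]
```

```bash
python3 -m creep '{"translation":[[0,0.05,-0.5],[0,0.05,-1],[0,0.05,-1.5],[0,0.05,-2],[0,0.05,-2.5],[0,0.05,-2.9],[0,0.05,-3.2],[0,0.05,-3.2]],"delta_rot":[[0,0,0],[0,0,0],[0,0,0],[0,0,0],[0,0,0],[0,0,0],[0,0,0],[0,0,0]],"hand":[1.5,1.5,1.5,1.5,1.5,1.5,1.5,1.5]}'
```

```text
clock: 11.72
position: [611.2, -156.6, 180.1]
ee_rot: [0.122, 0.993, -0.0, -0.0]
contact_force: [0.4, 0.2, -1.3]
gripper_width: 21.7
grasp_force: 58.7
```

No contact force so far. I go on in small steps until the flange touches.

```bash
python3 -m creep '{"translation":[[0,0,-0.1],[0,0,-0.2],[0,0,-0.3],[0,0,-0.3]],"delta_rot":[[0,0,0],[0,0,0],[0,0,0],[0,0,0]],"hand":[1.5,1.5,1.5,1.5]}';python3 -m creep '{"translation":[[0,0,-0.1],[0,0,-0.15],[0,0,-0.15]],"delta_rot":[[0,0,0],[0,0,0],[0,0,0]],"hand":[1.5,1.5,1.5]}'
```

```text
clock: 12.22
position: [611.3, -156.5, 177.3]
ee_rot: [0.122, 0.993, 0.0, -0.0]
contact_force: [-0.1, -0.6, -1.1]
gripper_width: 21.6
grasp_force: 58.7
clock: 12.6
position: [611.3, -156.6, 175.7]
ee_rot: [0.122, 0.993, 0.0, -0.0]
contact_force: [0.4, -0.2, -1.3]
gripper_width: 21.8
grasp_force: 58.7
```

```bash
python3 -m creep '{"translation":[[0,0,-0.1],[0,0,-0.1],[0,0,-0.1]],"delta_rot":[[0,0,0],[0,0,0],[0,0,0]],"hand":[1.5,1.5,1.5]}';python3 -m creep '{"translation":[[0,0,-0.1],[0,0,-0.1],[0,0,-0.1]],"delta_rot":[[0,0,0],[0,0,0],[0,0,0]],"hand":[1.5,1.5,1.5]}'
```

```text
clock: 12.98
position: [611.5, -156.6, 175.3]
ee_rot: [0.122, 0.993, -0.0, 0.0]
contact_force: [-0.7, 0.3, 2.4]
gripper_width: 21.7
grasp_force: 58.9
clock: 13.35
position: [611.6, -156.6, 175.2]
ee_rot: [0.122, 0.993, -0.0, 0.001]
contact_force: [-1.1, 2.2, 5.9]
gripper_width: 22.0
grasp_force: 59.6
```

The flange met the rim at the expected height, with about 6 N. I release, lift straight up and back off.

```bash
python3 -m creep '{"translation":[[0,0,0],[0,0,0],[0,0,0],[0,0,0.5],[0,0,3],[0,0,7],[0,0,12],[0,0,12]],"delta_rot":[[0,0,0],[0,0,0],[0,0,0],[0,0,0],[0,0,0],[0,0,0],[0,0,0],[0,0,0]],"hand":[3,4.5,5,5,5,5,5,5]}'; python3 -m creep '{"translation":[[0,6,1],[0,12,2],[0,18,2],[-5,22,2],[-8,25,2],[-8,25,2]],"delta_rot":[[0,0,0],[0,0,0],[0,0,0],[0,0,0],[0,0,0],[0,0,0]],"hand":[5,5,5,5,5,5]}'; python3 - <<'E'
from stand import *
s,ds=grab('side'); S=cloud('side',ds).astype(np.float32); p,d=grab('top'); C=cloud('top',d).astype(np.float32)
ex=np.array([.971,-.2385])
for n,i,P,b in(('top',p,C,(335,410,150,225)),('side',s,S,(290,365,170,205))):
    k,m,r=plat(i,P,b); print(n,m,r,'slope',k[:2]@ex)
    q=P[110:250,300:410].reshape(-1,3); q=q[(q[:,2]>150)&(q[:,2]<215)&(np.hypot(q[:,0]-609,q[:,1]+155)<40)]
    f=q[(q[:,2]>160)&(q[:,2]<173)]; g=q[q[:,2]>185]; print('flange',len(f),f.mean(0),np.percentile(f[:,2],[50,90]),'grip',len(g),g.mean(0),np.percentile(q[:,2],99))
a=cv2.resize(s[110:225,285:395],None,fx=4.5,fy=4.5,interpolation=cv2.INTER_CUBIC)
cv2.imwrite('pics/end.png',a[:,:,::-1])
E
```

```text
clock: 14.35
position: [613.4, -157.1, 299.7]
ee_rot: [0.122, 0.993, -0.0, 0.006]
contact_force: [0.5, -0.5, 0.3]
gripper_width: 49.8
grasp_force: 0.0
clock: 15.1
position: [529.4, 95.1, 314.1]
ee_rot: [0.12, 0.993, 0.0, -0.0]
contact_force: [0.0, -0.5, -0.4]
gripper_width: 50.0
grasp_force: 0.0
top 543 0.7943967235428818 slope 0.0007956183186090013
flange 152 [ 605.3005  -151.30882  166.42986] [166.41962433 168.85913391] grip 79 [ 608.4745  -153.81886  197.30728] 200.52023
side 450 0.7904972092042662 slope -0.000928749919954424
flange 94 [ 607.5626  -145.69243  166.4253 ] [166.77088928 169.07832336] grip 13 [ 617.31055 -150.5007   195.03578] 199.04227
```

View pics/end.png

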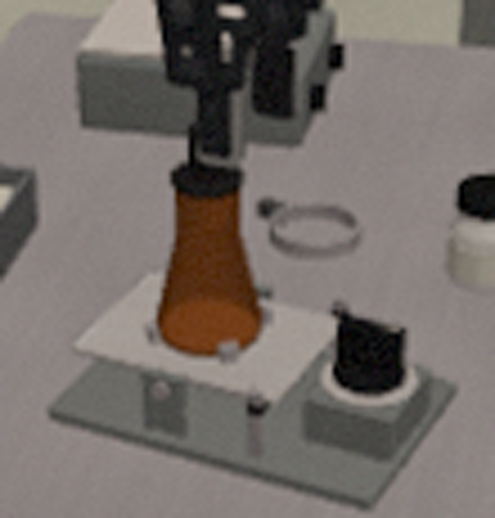

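The stopper's flange sits flat on the rim at about (207,180). Its top is at about 200 mm, as it should be when seated, and the platform slope is under 0.001. The gripper is only in the foreground and touches nothing.

```bash
python3 -c "
from bench import *
print(job_done())"
```

```text
the job is handed in; nothing more can be done
None
```

The job is handed in at about 15 s: the stand measured level (slope under 0.001), and the middle stopper is seated with its flange on the rim and released, with nothing else disturbed as far as I could see.

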